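Unscrew a knurled locking ring by fingertip, counting the turns

ROBOT

A 7-joint arm with a two-finger parallel gripper is mounted at the origin on a cart in front of the work surface, level with it; the furniture and walls round the work are solid. World frame = base frame: x ahead of the robot, y to its left, z up, the work surface at z = 0. Lengths are in m, angles in rad, forces in N, time in s.
With the tool pointing down it reaches from about 0.425 to 0.875 m from the base axis. Payload 4.7 kg.
Tool frame: the origin (TCP) lies on the centre line of the jaws, within the pads' length; the fingertips stand 19 mm ahead of it and the grasp point (between the pads) is the TCP (ctrl.nose_length is the distance from the TCP to the fingertips, in m); z points along the fingers, x is the direction in which the jaws open and shut, and the axes are right-handed (so a half turn about z gives the same grasp; the last joint's range is limited). The gripper opens to 87 mm and grips with 3 to 60 N. Pads are 19 mm wide; open, the fingers measure 117 mm over their backs; the gripper's body (75 mm by 190 mm) begins 51 mm behind the grasp point.
Start: joints at [0.014, 0.321, -0.07, 1.45, 0.023, 1.371, -0.057], TCP at [0.65, -0, 0.242] pointing down, gripper open.
Joint ranges: [-2.86, 2.86], [-0.3, 2.09], [-1.38, 1.24], [0.06, 2.45], [-1.56, 4.7], [0.09, 2.05], [-2.69, 2.69]. Speed limits (rad/s): [2.57, 2.57, 3.14, 3.14, 3.14, 3.14, 3.14].

INTERFACE

Orientations are given as a rotation vector (axis times angle).
In Python, from bench import ctrl gives the robot as it stands. The module is installed in compiled form; this text tells all that it offers.
- The arm moves only by the shell command python3 -m crank 'ROWS' [OPENING] [FORCE]. ROWS is a JSON object of lists of equal length, an entry for each row: "dp": the shift along the tool's x, y, z in cm, a list of three; "delta_rot": the turn, a rotation vector about the tool's x, y, z in rad, a list of three. In form: {"dp": [[x, y, z], ...], "delta_rot": [[rx, ry, rz], ...]}. A call has exactly 8 rows; each row shifts and turns the commanded pose from where the row before left it, along the tool's axes as they then stand; what a row does not reach is not made up. A row lasts 1/10 s, in which the tool goes at most 50 mm and 8.59 degrees, less where a joint would pass 70% of its speed; a pose out of reach is approached as far as the arm can. A call with a gripper value outside its range is refused whole. OPENING is the finger opening in cm, from 0 to 8.7, set as the call begins (- or left out, the last holds). The fingers move at their own pace and stop on an object; FORCE is the grip in N (left out, the last holds). Time passes only in rows, so rows that do not move let the fingers close, or fill a call up. It gives the time, the measured TCP pose, the force and the opening at its end, in the units of the state.
- ctrl.get_state(): the state, without advancing time (a new reading comes with each control period).
- ctrl.get_image(name): name is "scene" or "side" or "wrist"; returns the picture (420x560x3 uint8, blue, green, red); there is no depth.
- ctrl.camera_info(name): a dict with "camera_matrix" (3x3 intrinsics, pixels), "xyz" and "orientation" of the camera in the world. Camera axes: x right, y down, z forward; pixel columns grow to the right and rows downward; lengths in m; the calibration is good to about 2 mm. A picture is of the moment at which its call begins: read the wrist's pose just before it. camera_info takes no time and is no camera call; for the wrist camera it gives the pose at the moment of the call.
- ctrl.close_job(): hands the job in, once; it reports no verdict.
The state is a dict: "time": time; "joint_positions": joint angles; "qd": joint speeds; "joint_torque": joint torques, N m; "position": TCP position; "tool_rot": TCP orientation; "ft_force": force on the tool from outside, world axes, zero at the start; "torque": the same for the moment, N m; "grip_width": opening from 0.0 (shut) to 1.0 (fully open).
Only numpy, scipy, OpenCV 4.12 (cv2) and the standard library are available. Lean on these libraries where they do the work, as an engineer would, in place of code of your own. Each camera call takes 0.05 s, during which the arm holds its last target.

TASK

The yellow brass locking ring on its faceplate stand has only just been cracked loose, by less than a quarter turn. Run a fingertip round its knurled rim, without gripping the ring, to unscrew it anticlockwise (seen from above) until its red line has come round to the white index line on the base plate for the second time, and leave it there with the two lines matching. Leave the dark ring on the other stand and the loose parts on the bench as they are.

Things in the scene. Friction and masses are not known exactly. Their poses are not given: they have to be found in the camera images.
- brass_ring (a joint): how far the brass ring is unscrewed (rad): 0 = tight, at its stop, red line at the white index; grows anticlockwise seen from above; 6.28 and 12.57: line back at the index after one and two turns; end stop 19.5. Starts between 0.15 and 1.5. Vertical axis, does not rise; held by its own friction (0.12 N m, about 2.3 N at the rim), stays where it is left
- brass_stand: fixed stand that carries the brass ring; origin at the centre of its underside, on the ring's axis. Grey base plate 140 x 140 x 10 mm bolted to the bench; free space all round the ring above the plate. A fixed aluminium faceplate, 66 mm across, inside the ring stands 4 mm above it
- brass_center (a point): on the vertical axis of the brass ring, level with its top face (46 mm above the bench). Ring: 108 mm across the rim, from 20 to 46 mm above the bench; its coarse knurl is 20 upright round ribs, 8 mm wide, 16 mm apart, standing 4 mm proud of the 100 mm body, which a fingertip can catch from outside
- brass_line (a point): outer end of the red line painted on the top face of the brass ring, 49 mm from the ring's axis; it turns with the ring
- brass_index (a point): middle of the white index line (13 x 5 mm) painted on the grey base plate under the brass ring, 63 mm from the ring's axis, 10 mm above the bench; fixed, on the side of the stand that roughly faces the robot
- dark_center (a point): the same point on the axis of the second stand, which is of the same shape and size but carries a dark steel ring; the two stands may have changed places
- dark_line (a point): outer end of the red line painted on the top face of the dark ring, 49 mm from the ring's axis; it turns with the ring; must not move
- small_flange: loose small grey flange casting, 58 mm across, 32 mm high, standing beyond the stands; origin at the centre of its underside
- bronze_bush: loose bronze bush, 34 mm across, 30 mm high, standing between the stands and the robot; origin at the centre of its underside
- rubber_block: loose black rubber block, 45 x 70 x 25 mm, lying at the far left; origin at the centre of its underside
Things that resemble listed ones, but are neither listed nor needed, are in the scene too. What is shaped like the brass_stand but pink is not meant.

How it is judged:
By the outcome, as a careful person would: the job done as asked, in the order asked, and still so for the second after the job is handed in, with the robot touching nothing.
It also fails if it takes over 72 s, if anything falls off the work surface, if the arm or the gripper's body presses on something with over 40 N, if the wrist force passes 120 N, or if a joint passes its speed limit or range.

## Working session

There is one attempt and no reset: what is moved stays moved. The work goes in short steps, Python scripts to look and compute and a shell command to move; the robot and the scene stay as the last step left them, time stands still between calls to the robot, and variables do not carry over. Pictures are saved under pics/ and viewed, and the job is handed in when it is done.

```bash
mkdir -p pics; ls
python3 - <<'E'
from bench import ctrl
import cv2,numpy as np
s=ctrl.get_state()
for k,v in s.items(): print(k,np.round(v,3))
print(ctrl.nose_length)
for n in ["scene","side","wrist"]:
    i=ctrl.camera_info(n); print(n,{k:np.round(v,4).tolist() for k,v in i.items()})
    cv2.imwrite(f"pics/{n}0.png",ctrl.get_image(n))
E
```

```text
pics
time 0.0
joint_positions [ 0.014  0.322 -0.07   1.452  0.023  1.371 -0.057]
qd [ 0.     0.001 -0.001 -0.    -0.    -0.    -0.001]
joint_torque [-0.0000e+00 -4.9128e+01 -4.0400e-01 -3.1253e+01 -6.4000e-02  4.4000e-02
  0.0000e+00]
position [ 0.649 -0.     0.24 ]
tool_rot [ 3.142e+00  0.000e+00 -3.000e-03]
ft_force [-0.326  0.157 -0.571]
torque [ 0.007 -0.007  0.011]
grip_width 1.0
0.019
scene {'camera_matrix': [[386.0379, 0.0, 279.4745], [0.0, 386.0379, 209.4586], [0.0, 0.0, 1.0]], 'xyz': [-0.0254, 0.578, 0.458], 'orientation': [-0.8578, 2.1895, -1.4106]}
side {'camera_matrix': [[453.074, 0.0, 278.9821], [0.0, 453.074, 199.1365], [0.0, 0.0, 1.0]], 'xyz': [0.5308, -1.1635, 0.5588], 'orientation': [-1.9733, 0.032, -0.0113]}
wrist {'camera_matrix': [[314.2963, 0.0, 283.8486], [0.0, 314.2963, 208.9917], [0.0, 0.0, 1.0]], 'xyz': [0.6491, 0.0796, 0.3826], 'orientation': [2.8461, 0.0006, -0.001]}
```

View pics/scene0.png

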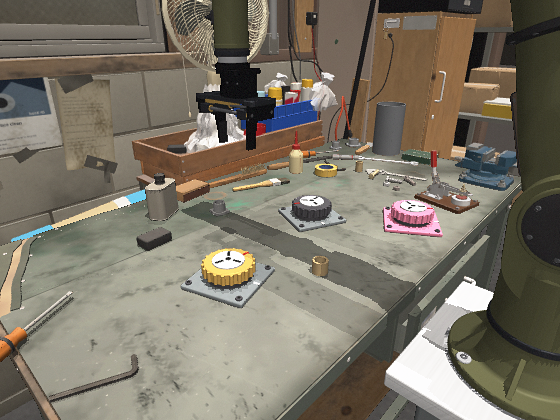

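View pics/side0.png

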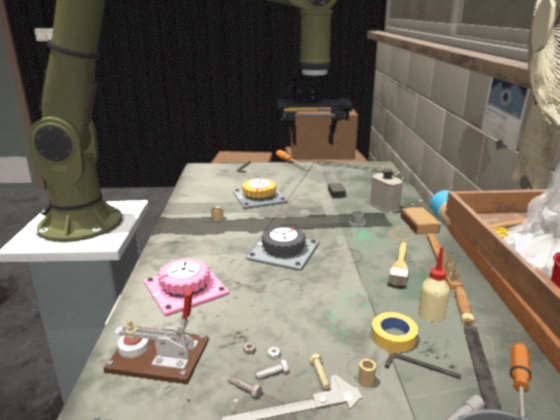

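View pics/wrist0.png

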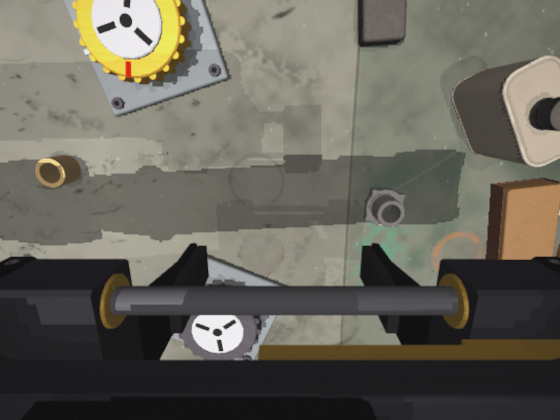

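The wrist view shows the brass ring at about (125,20) with its red line at (128,68). The scene view has these candidates:
- yellow ring on a grey plate at (229,263), which matches the description
- dark ring at (312,205)
- pink stand at (412,212), excluded by the task
- yellow tape roll at (325,170), which has no stand

I'll check the choice in a close crop.

```bash
cat > h.py <<'E'
import numpy as np,cv2
from bench import ctrl
from scipy.spatial.transform import Rotation as R
def cam(n):
    i=ctrl.camera_info(n); return np.array(i["camera_matrix"]),np.array(i["xyz"]),R.from_rotvec(i["orientation"]).as_matrix()
def ray(c,uv,z):
    K,p,M=c; d=M@np.linalg.solve(K,np.array([uv[0],uv[1],1.])); return p+d*(z-p[2])/d[2]
def proj(c,X):
    K,p,M=c; v=K@(M.T@(np.array(X)-p)); return v[:2]/v[2]
def planar(c,pts,z): return np.array([ray(c,p,z)[:2] for p in pts])
E
python3 - <<'E'
from h import *
im=cv2.imread("pics/scene0.png"); a=cv2.resize(im[215:320,165:305],None,fx=5,fy=5,interpolation=cv2.INTER_CUBIC)
cv2.imwrite("pics/crop_s0.png",a)
c=cam("scene")
hsv=cv2.cvtColor(im,cv2.COLOR_BGR2HSV)
w=cv2.imread("pics/wrist0.png"); cv2.imwrite("pics/crop_w0.png",cv2.resize(w[0:130,50:240],None,fx=4,fy=4,interpolation=cv2.INTER_CUBIC))
E
```

```text
(no output)
```

View pics/crop_s0.png

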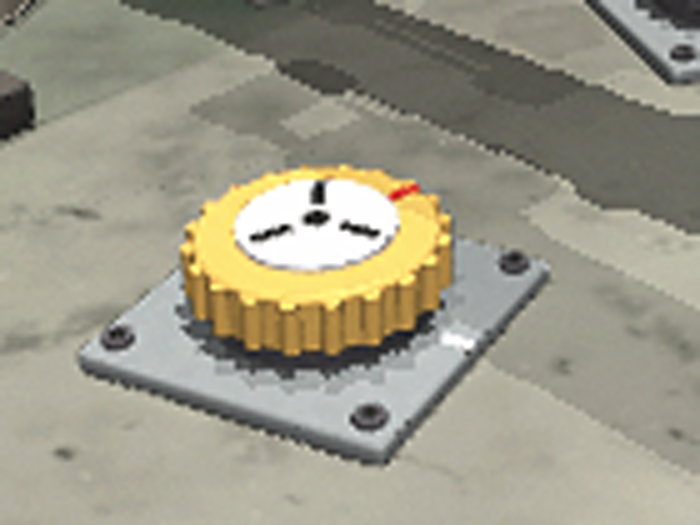

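View pics/crop_w0.png

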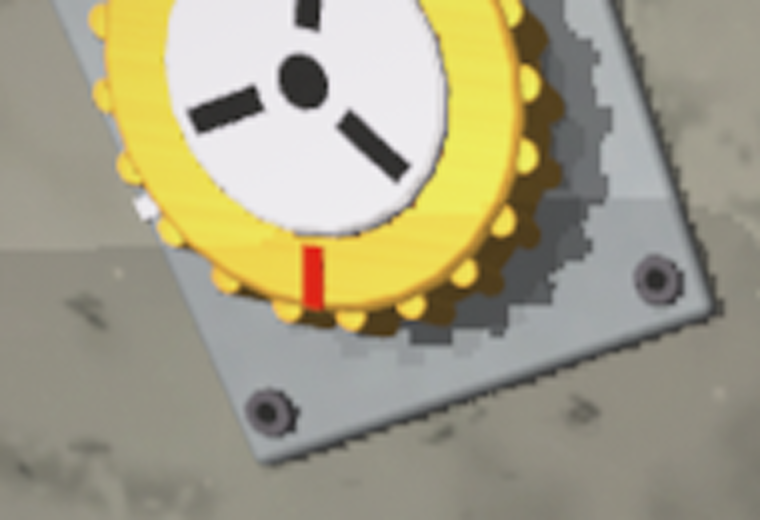

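The choice is confirmed: in the crop, the yellow ring sits on a grey plate with a red line at scene (246,253) and a white index at scene (257,283). Next I'll measure it.

```bash
cat >> h.py <<'E'
def fitc(P):
    A=np.c_[2*P,np.ones(len(P))]; s=np.linalg.lstsq(A,(P**2).sum(1),rcond=None)[0]
    return s[:2],np.sqrt(s[2]+s[:2]@s[:2])
def blob(mask,near,minA=3):
    n,l,st,ce=cv2.connectedComponentsWithStats(mask.astype(np.uint8)); b=None
    for k in range(1,n):
        if st[k,4]<minA: continue
        d=np.linalg.norm(ce[k]-near)
        if b is None or d<b[0]: b=(d,k)
    return (l==b[1]),ce[b[1]],st[b[1]]
E
python3 - <<'E'
from h import *
im=cv2.imread("pics/scene0.png").astype(int); c=cam("scene")
B,G,Rr=im[...,0],im[...,1],im[...,2]
# faceplate
m=(B>200)&(G>200)&(Rr>200)
f,ce,st=blob(m,np.array([228,258]),60); print("face",ce,st)
cn,_=cv2.findContours(f.astype(np.uint8),cv2.RETR_EXTERNAL,cv2.CHAIN_APPROX_NONE)
P=planar(c,cn[0][:,0,:],0.050); print("face fit",fitc(P))
C=fitc(P)[0]
ix,ce,st=blob(m,np.array([256.6,283]),2); print("idx",ce,st)
I=ray(c,ce,0.010)[:2]; print(I,np.linalg.norm(I-C),np.arctan2(*(I-C)[::-1]))
r=(Rr>150)&(G<90)&(B<90); l,ce,st=blob(r,np.array([246,253])); print("red",ce,st)
L=ray(c,ce,0.046)[:2]; print(L,np.linalg.norm(L-C),np.arctan2(*(L-C)[::-1]))
# wrist: red & index
w=cv2.imread("pics/wrist0.png").astype(int); cw=cam("wrist")
B,G,Rr=w[...,0],w[...,1],w[...,2]
l,ce,st=blob((Rr>150)&(G<90)&(B<90),np.array([128,68])); L=ray(cw,ce,.046)[:2]; print("w red",ce,L)
ix,ce,st=blob((B>200)&(G>200)&(Rr>200),np.array([86,52]),2);I=ray(cw,ce,.01)[:2]; print("w idx",ce,st,I)
y=(Rr>150)&(G>120)&(B<100); l,ce,st=blob(y,np.array([125,60]),100); 
d=blob((B<80)&(G<80)&(Rr<80),np.array([125.5,20]),20); print("w dot",d[1],d[2],ray(cw,d[1],.05)[:2])
# dark face
m=(im.min(2)>190); f,ce,st=blob(m,np.array([312,201]),40); print("dark",ce,ray(c,ce,.05))
for n,p in [("bush",(320,275)),("flange",(218,213)),("block",(154,244))]: print(n,ray(c,p,0.0))
E
```

```text
face [227.73560209 259.37172775] [212 251  33  18 382]
face fit (array([0.49958662, 0.16461581]), np.float64(0.03039628117285031))
idx [255.75 282.75] [253 281   7   4  16]
[0.44247574 0.14340153] 0.06092370658234132 -2.7859312626241155
red [245.28571429 253.        ] [243 252   6   3   7]
[0.49663172 0.11989931] 0.04481402223400935 -1.6367811106229697
w red [127.93243243  69.45945946] [0.49515221 0.12098062]
w idx [85.95238095 51.38095238] [84 49  5  6 21] [0.43609867 0.14330041]
w dot [125.45217391  19.97391304] [120  14  12  13 115] [0.50080841 0.16312237]
dark [311.62658228 200.53797468] [ 0.56291449 -0.18326504  0.05      ]
bush [0.3741848  0.02333283 0.        ]
flange [ 7.73069275e-01 -2.74498227e-02 -5.55111512e-17]
block [0.74709597 0.18907686 0.        ]
```

Measured so far: brass centre about (0.500, 0.164), index azimuth about -2.79, and red line at -1.64 to -1.70, so the ring is at about 1.1 rad. I'll push ribs with one corner of the shut fingertips and turn the tool together with the ring. First step: shut the gripper and move near the ring.

```bash
python3 -m crank '{"dp":[[-1.2,-1.2,0.2],[-2.5,-2.5,0.3],[-2.5,-2.5,0.3],[-2.5,-2.5,0.3],[-2.5,-2.5,0.3],[-2.5,-2.5,0.3],[-2.5,-2.5,0.3],[-1.2,-1.2,0]],"delta_rot":[[0,0,0.06],[0,0,0],[0,0,0],[0,0,0],[0,0,0],[0,0,0],[0,0,0],[0,0,0]]}' 0 20
python3 -m crank '{"dp":[[0,0,0],[0,0,0],[0,0,0],[0,0,0],[0,0,0],[0,0,0],[0,0,0],[0,0,0]],"delta_rot":[[0,0,0.12],[0,0,0.12],[0,0,0.12],[0,0,0.12],[0,0,0.12],[0,0,0.12],[0,0,0.12],[0,0,0.12]]}'
python3 - <<'E'
from h import *
print(ctrl.get_state()["joint_positions"])
for n in ["scene","wrist"]: cv2.imwrite(f"pics/{n}1.png",ctrl.get_image(n))
a=cv2.imread("pics/scene1.png"); print(proj(cam("scene"),ctrl.get_state()["position"]))
E
```

```text
time: 0.95
position: [0.4835, 0.1861, 0.2211]
tool_rot: [-3.14, 0.088, 0.002]
ft_force: [-0.0, -0.1, -1.1]
grip_width: 0.359
time: 1.75
position: [0.4867, 0.1825, 0.2215]
tool_rot: [2.737, -1.542, 0.001]
ft_force: [-0.6, 0.9, -0.1]
grip_width: 0.006
[-0.23232209  0.06433474 -0.18506003  1.79404741  0.01295018  1.28429659
 -1.44686267]
[219.02944712 182.24244675]
```

View pics/scene1.png

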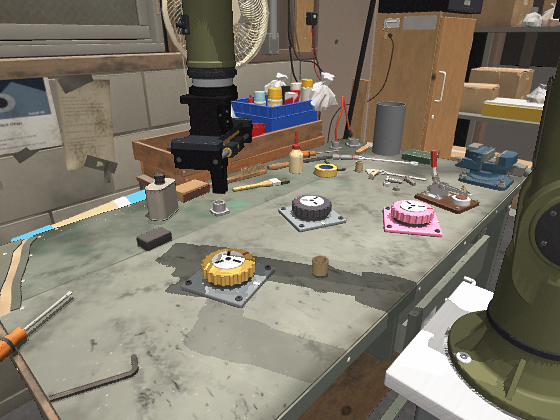

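View pics/wrist1.png

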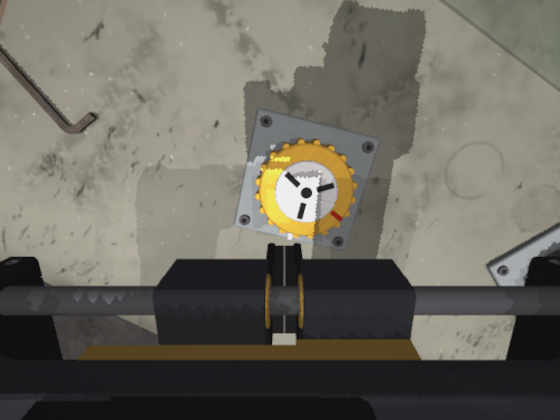

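Run:
```python
from h import *
s=ctrl.get_state(); M=R.from_rotvec(s["tool_rot"]).as_matrix(); p=np.array(s["position"]); c=cam("wrist")
for q in [(0,0,.019),(0,-.0095,.019),(.0075,-.0095,.019),(-.0075,-.0095,.019),(.015,-.0095,.019),(.0075,-.0095,0),(0.0075,-.0095,-.03)]: print(q,proj(c,p+M@np.array(q)))
a=cv2.imread("pics/wrist1.png"); cv2.imwrite("pics/cw1.png",cv2.resize(a[225:355,210:360],None,fx=5,fy=4.5,interpolation=cv2.INTER_CUBIC))
a=cv2.imread("pics/scene1.png"); cv2.imwrite("pics/cs1.png",cv2.resize(a[110:215,160:260],None,fx=5,fy=5,interpolation=cv2.INTER_CUBIC))
c=cam("scene")
for q in [(0,0,.019),(.0075,-.0095,.019),(-.0075,-.0095,.019),(-.0075,.0095,.019),(.0075,.0095,.019)]: print(q,(proj(c,p+M@np.array(q))-[160,110])*5)
```

```text
(0, 0, 0.019) [283.52755103 260.74865271]
(0, -0.0095, 0.019) [283.52580279 245.17977729]
(0.0075, -0.0095, 0.019) [297.04337951 245.17737036]
(-0.0075, -0.0095, 0.019) [270.0071667  245.18218441]
(0.015, -0.0095, 0.019) [310.55989698 245.17496362]
(0.0075, -0.0095, 0) [298.61352352 260.47909934]
(0.0075, -0.0095, -0.03) [302.004597  293.5265695]
(0, 0, 0.019) [298.6839574 411.3963519]
(0.0075, -0.0095, 0.019) [280.53470499 401.87877671]
(-0.0075, -0.0095, 0.019) [265.94793496 417.2253498 ]
(-0.0075, 0.0095, 0.019) [317.28293576 421.14976604]
(0.0075, 0.0095, 0.019) [330.94812668 405.65137249]
```

View pics/cw1.png

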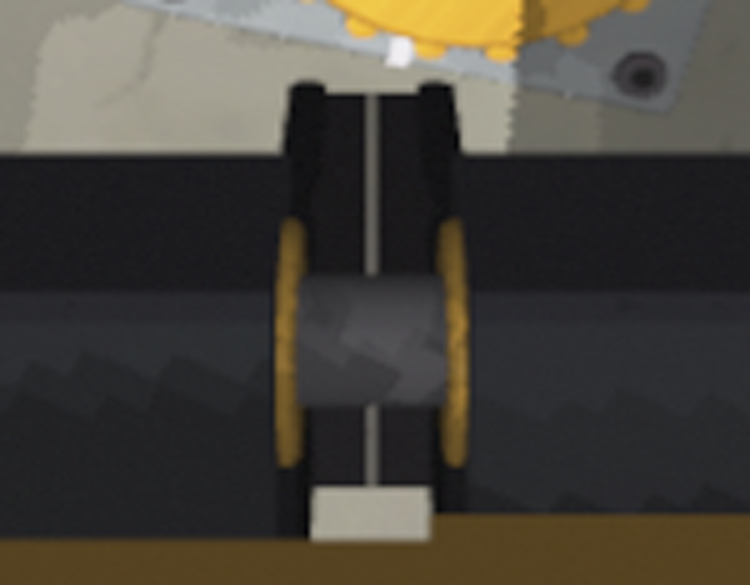

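View pics/cs1.png

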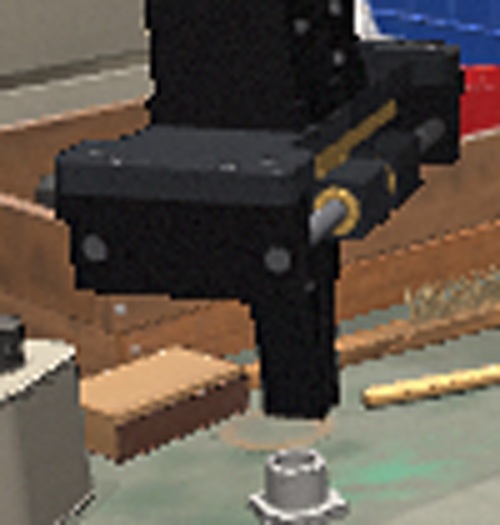

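```bash
cat >> h.py <<'E'
def wristmeas(im,c,C0=(0.5,0.164)):
    B,G,Rr=[im[...,k].astype(int) for k in range(3)]
    d=blob((B<80)&(G<80)&(Rr<80),proj(c,[*C0,.05]),20); D=ray(c,d[1],.05)[:2]
    hsv=cv2.cvtColor(im,cv2.COLOR_BGR2HSV)
    y=(hsv[...,0]>15)&(hsv[...,0]<35)&(hsv[...,1]>110)
    out={"dot":D}
    l,ce,st=blob((Rr>110)&(G<80)&(B<80)&(Rr>2*G),proj(c,[*C0,.046]),5); L=ray(c,ce,.046)[:2]
    out["red"]=np.arctan2(*(L-D)[::-1]); out["redr"]=np.linalg.norm(L-D); out["redpx"]=ce
    return out
E
python3 - <<'E'
from h import *
im=cv2.imread("pics/wrist1.png"); c=cam("wrist")
o=wristmeas(im,c); print(o)
i=blob(im.min(2)>200,np.array([290,236]),3); print(i[1],i[2]); I=ray(c,i[1],.01)[:2]; print(I,np.arctan2(*(I-o["dot"])[::-1]),np.linalg.norm(I-o["dot"]))
# bolts -> plate centre
b=[]
for q in [(265.5,121.5),(368,147),(244.5,219.5),(337.5,241)]: b.append(ray(c,q,.013)[:2])
b=np.array(b); print(b,b.mean(0)); 
e=[b[1]-b[0],b[3]-b[2],b[2]-b[0],b[3]-b[1]]; print([ (np.linalg.norm(v),np.degrees(np.arctan2(v[1],v[0]))) for v in e])
s=ctrl.get_state(); print(s["position"],s["tool_rot"])
E
```

```text
{'dot': array([0.50044631, 0.16378326]), 'red': np.float64(-1.6964864903133603), 'redr': np.float64(0.042011995075256964), 'redpx': array([336.18518519, 215.55555556])}
[289.53571429 236.        ] [287 233   6   7  28]
[0.43761925 0.14396311] -2.8360028625188614 0.06587926274269501
[[0.53734963 0.23622982]
 [0.57295109 0.12634492]
 [0.42865551 0.20084786]
 [0.46323384 0.09202214]] [0.50054752 0.16386119]
[(np.float64(0.11550824026282658), np.float64(-72.04826264833358)), (np.float64(0.11418711539988897), np.float64(-72.37284396653988)), (np.float64(0.1143078892851912), np.float64(-161.96896740493008)), (np.float64(0.1149605485289387), np.float64(-162.62878295244334))]
[0.4866161  0.18257082 0.22150758] [ 2.74044999e+00 -1.53543370e+00  6.85340177e-04]
```

```bash
cat >> h.py <<'E'
def ribs(im,c,C,r=.0525,z=.046):
    hsv=cv2.cvtColor(im,cv2.COLOR_BGR2HSV)
    a=np.linspace(-np.pi,np.pi,720,endpoint=False); v=[]
    for t in a:
        u=proj(c,[C[0]+r*np.cos(t),C[1]+r*np.sin(t),z]); h=hsv[int(round(u[1])),int(round(u[0]))]
        v.append(float(15<h[0]<35 and h[1]>110 and h[2]>110))
    v=np.array(v); F=(v*np.exp(-20j*a)).sum(); return -np.angle(F)/20, abs(F)/v.sum(), v.mean()
E
python3 - <<'E'
from h import *
im=cv2.imread("pics/wrist1.png"); c=cam("wrist"); C=np.array([.5005,.1638])
# rib centres: cos(20(a-a0)) max 
for r in (.0525,.053,.0535): print(r,ribs(im,c,C,r))
o=wristmeas(im,c); ph=ribs(im,c,C,.053)[0]; print("line-rib phase", (o["red"]-ph)%(np.pi/10), "pitch",np.pi/10)
s=ctrl.get_state(); rv=s["tool_rot"]; th=2*np.arctan2(rv[1],rv[0]); print("theta",th,"pos",s["position"])
E
```

```text
0.0525 (np.float64(0.03687050647966443), np.float64(0.7817273369422416), np.float64(0.2375))
0.053 (np.float64(0.03453167489145094), np.float64(0.8080769731316737), np.float64(0.13333333333333333))
0.0535 (np.float64(0.033584007357631535), np.float64(0.8348709952035797), np.float64(0.075))
line-rib phase 0.15393742694906454 pitch 0.3141592653589793
theta -1.0214108881204875 pos [0.4866161  0.18257082 0.22150758]
```

```bash
python3 -m crank '{"dp":[[0,0,0],[0,0,0],[0,0,0],[0,0,0],[0,0,0],[0,0,0],[0,0,0],[0,0,0]],"delta_rot":[[0,0,0.1],[0,0,0.1],[0,0,0.1],[0,0,0.1],[0,0,0.1],[0,0,0.1],[0,0,0.09],[0,0,0.09]]}'
cat >> h.py <<'E'
C=np.array([.5005,.1638]); 
def st():
    s=ctrl.get_state(); rv=np.array(s["tool_rot"]); th=2*np.arctan2(rv[1],rv[0]) 
    return s,(th+np.pi)%(2*np.pi)-np.pi,R.from_rotvec(rv).as_matrix()
def target(phi,ret,rc=.0515,z=.047):
    u=np.array([np.cos(phi),np.sin(phi)]); t=np.array([-u[1],u[0]])
    return np.r_[C+(rc+.0130+ret)*u-.0029*t,z]
def plan(phi,ret,**k):
    s,th,M=st(); T=target(phi,ret,**k); d=M.T@(T-np.array(s["position"]))*100
    print("t",s["time"],"theta",round(th,4),"want",round((phi+2.0944+np.pi)%(2*np.pi)-np.pi,4),"target",T.round(4),"dp cm tool",d.round(2),"j",np.round(s["joint_positions"],2),"F",np.round(s["ft_force"],1))
def where():
    s,th,M=st(); p=np.array(s["position"]); q=p+M@np.array([.009,-.0098,.019]); d=q[:2]-C
    print("t",s["time"],"th",round(th,3),"corner r mm",round(1000*np.hypot(*d),1),"az",round(np.arctan2(d[1],d[0]),3),"z",round(p[2],4),"j",np.round(s["joint_positions"],2),"F",np.round(s["ft_force"],1))
E
python3 -c "
from h import *
plan(-3.892,.015)"
```

```text
time: 2.65
position: [0.4864, 0.1828, 0.2215]
tool_rot: [1.951, -2.462, 0.001]
ft_force: [0.7, -0.8, 0.0]
grip_width: 0.007
t 2.65 theta -1.8011 want -1.7976 target [0.4443 0.2201 0.047 ] dp cm tool [-2.68  4.95 17.45] j [-0.25  0.06 -0.16  1.8   0.01  1.28 -2.22] F [ 0.7 -0.8  0. ]
```

```bash
python3 -m crank '{"dp":[[-0.9,1.65,1],[-0.9,1.65,2],[-0.9,1.65,2],[0,0,3],[0,0,3],[0,0,2],[0,0,1],[0,0,0]],"delta_rot":[[0,0,0],[0,0,0],[0,0,0],[0,0,0],[0,0,0],[0,0,0],[0,0,0],[0,0,0]]}'
python3 - <<'E'
from h import *
plan(-3.892,.015); where()
c=cam("wrist"); im=ctrl.get_image("wrist"); cv2.imwrite("pics/wrist2.png",im)
E
```

```text
time: 3.45
position: [0.4434, 0.2202, 0.0804]
tool_rot: [1.953, -2.458, -0.001]
ft_force: [0.5, 0.1, 0.8]
grip_width: 0.001
t 3.45 theta -1.7988 want -1.7976 target [0.4443 0.2201 0.047 ] dp cm tool [-0.02 -0.1   3.34] j [-0.31  0.15 -0.21  2.    0.04  0.99 -2.35] F [0.5 0.1 0.8]
t 3.45 th -1.799 corner r mm 67.2 az 2.401 z 0.0804 j [-0.31  0.15 -0.21  2.    0.04  0.99 -2.35] F [0.5 0.1 0.8]
```

View pics/wrist2.png

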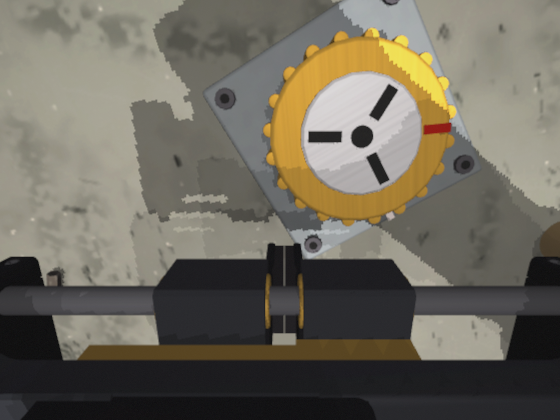

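The ring, red line (437,128) and index (390,215) all show in the wrist view, and the fingertip sits just outside the rim at (285,245). Next: refine the centre, then go down and in.

```bash
python3 - <<'E'
from h import *
im=cv2.imread("pics/wrist2.png"); c=cam("wrist")
o=wristmeas(im,c); print(o); 
for r in (.0525,.053): print(ribs(im,c,o["dot"],r))
plan(-3.892,.015)
E
python3 -m crank '{"dp":[[0,0,1],[0,0,1.2],[0,0,1.1],[0,0,0],[0,0,0],[0,-0.1,0],[0,0,0],[0,0,0]],"delta_rot":[[0,0,0],[0,0,0],[0,0,0],[0,0,0],[0,0,0],[0,0,0],[0,0,0],[0,0,0]]}'
python3 - <<'E'
from h import *
plan(-3.892,.0); where()
E
```

```text
{'dot': array([0.50083504, 0.16384228]), 'red': np.float64(-1.7036746607663091), 'redr': np.float64(0.042079510919720516), 'redpx': array([437.       , 128.1302521])}
(np.float64(0.026112301697121327), np.float64(0.8286415243151267), np.float64(0.19583333333333333))
(np.float64(0.027747217959835556), np.float64(0.8798620175984839), np.float64(0.10833333333333334))
t 3.5 theta -1.7992 want -1.7976 target [0.4443 0.2201 0.047 ] dp cm tool [ 0.05 -0.02  3.46] j [-0.31  0.15 -0.21  2.    0.04  0.99 -2.35] F [-1.2 -0.7 -0.5]
time: 4.3
position: [0.4453, 0.2208, 0.049]
tool_rot: [-1.952, 2.46, -0.0]
ft_force: [0.0, 0.1, -0.0]
grip_width: 0.004
t 4.3 theta -1.8 want -1.7976 target [0.4553 0.2099 0.047 ] dp cm tool [ 0.83 -1.22  0.2 ] j [-0.32  0.2  -0.21  2.03  0.05  0.92 -2.36] F [ 0.   0.1 -0. ]
t 4.3 th -1.8 corner r mm 66.3 az 2.374 z 0.049 j [-0.32  0.2  -0.21  2.03  0.05  0.92 -2.36] F [ 0.   0.1 -0. ]
```

```bash
python3 -m crank '{"dp":[[0.2,-0.3,0],[0.2,-0.3,0.1],[0.2,-0.3,0],[0.2,-0.3,0],[0,0,0],[0,0,0],[0,0,0],[0,0,0]],"delta_rot":[[0,0,0],[0,0,0],[0,0,0],[0,0,0],[0,0,0],[0,0,0],[0,0,0],[0,0,0]]}'
python3 - <<'E'
from h import *
plan(-3.892,.0); where()
E
```

```text
time: 5.1
position: [0.4547, 0.2103, 0.0475]
tool_rot: [1.953, -2.461, 0.0]
ft_force: [-0.1, 0.3, -0.5]
grip_width: 0.005
t 5.1 theta -1.7996 want -1.7976 target [0.4553 0.2099 0.047 ] dp cm tool [ 0.03 -0.07  0.05] j [-0.3   0.21 -0.2   2.02  0.05  0.92 -2.33] F [-0.1  0.3 -0.5]
t 5.1 th -1.8 corner r mm 52.3 az 2.394 z 0.0475 j [-0.3   0.21 -0.2   2.02  0.05  0.92 -2.33] F [-0.1  0.3 -0.5]
```

```bash
python3 -m crank '{"dp":[[0,-0.1,0],[0.28,0.16,0],[0.56,0.32,0],[0.56,0.32,0],[0.56,0.32,0],[0.56,0.32,0],[0.56,0.32,0],[0,0,0]],"delta_rot":[[0,0,0],[0,0,-0.05],[0,0,-0.1],[0,0,-0.1],[0,0,-0.1],[0,0,-0.1],[0,0,-0.1],[0,0,0]]}'
python3 - <<'E'
from h import *
where(); c=cam("wrist"); im=ctrl.get_image("wrist"); cv2.imwrite("pics/wrist3.png",im)
o=wristmeas(im,c); print(o, ribs(im,c,o["dot"],.053))
E
```

```text
time: 5.9
position: [0.4383, 0.1797, 0.0478]
tool_rot: [-2.547, 1.838, -0.0]
ft_force: [-1.1, 0.3, 0.8]
grip_width: 0.002
t 5.9 th -1.25 corner r mm 51.1 az 2.936 z 0.0478 j [-0.21  0.16 -0.24  2.08  0.05  0.91 -1.73] F [-1.1  0.3  0.8]
{'dot': array([0.50005566, 0.16375491]), 'red': np.float64(-1.2230519792089136), 'redr': np.float64(0.04171382674649685), 'redpx': array([448.75384615, 169.65230769])} (np.float64(-0.11986099250002266), np.float64(0.9553239594063723), np.float64(0.03194444444444444))
```

View pics/wrist3.png

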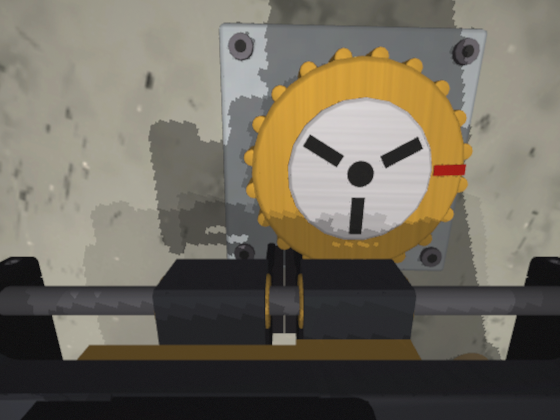

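The rib catch works: the ring followed, and the red line is now at (449,170), azimuth -1.22, so the ring is at 1.61 rad. I'll continue the stroke.

```bash
python3 -m crank '{"dp":[[0.56,0.32,0],[0.676,0.377,0],[0.676,0.377,0],[0.676,0.377,0],[0.676,0.377,0],[0.676,0.377,0],[0.676,0.377,0],[0.56,0.32,0]],"delta_rot":[[0,0,-0.1],[0,0,-0.12],[0,0,-0.12],[0,0,-0.12],[0,0,-0.12],[0,0,-0.12],[0,0,-0.12],[0,0,-0.1]]}'
cat >> h.py <<'E'
IDX=-2.832
def look(tag):
    where(); c=cam("wrist"); im=ctrl.get_image("wrist"); cv2.imwrite(f"pics/{tag}.png",im)
    o=wristmeas(im,c,C); print("dot",o["dot"].round(4),"red az",o["red"].round(3),"r",o["redr"].round(4),"px",o["redpx"].round(1),"ring mod 2pi",((o["red"]-IDX)%(2*np.pi)).round(3))
E
python3 -c "
from h import *
look('w4')"
```

```text
time: 6.75
position: [0.45, 0.1242, 0.0476]
tool_rot: [-3.099, 0.512, 0.002]
ft_force: [-1.9, 2.5, 1.4]
grip_width: 0.004
t 6.75 th -0.327 corner r mm 51.1 az -2.434 z 0.0476 j [-0.07  0.14 -0.27  2.09  0.05  0.91 -0.69] F [-1.9  2.5  1.4]
dot [0.4998 0.1638] red az -0.313 r 0.0419 px [450.1 171.1] ring mod 2pi 2.519
```

```bash
python3 -m crank '{"dp":[[0.56,0.32,0],[0.676,0.377,0],[0.676,0.377,0],[0.676,0.377,0],[0.676,0.377,0],[0.676,0.377,0],[0.676,0.377,0],[0.676,0.377,0]],"delta_rot":[[0,0,-0.1],[0,0,-0.12],[0,0,-0.12],[0,0,-0.12],[0,0,-0.12],[0,0,-0.12],[0,0,-0.12],[0,0,-0.12]]}'
python3 -c "
from h import *
where()"
python3 -m crank '{"dp":[[0.676,0.377,0],[0.676,0.377,0],[0.676,0.377,0],[0.676,0.377,0],[0.676,0.377,0],[0.676,0.377,0],[0.676,0.377,0],[0.56,0.32,0]],"delta_rot":[[0,0,-0.12],[0,0,-0.12],[0,0,-0.12],[0,0,-0.12],[0,0,-0.12],[0,0,-0.12],[0,0,-0.12],[0,0,-0.1]]}'
python3 -c "
from h import *
look('w5')"
```

```text
time: 7.6
position: [0.5024, 0.0989, 0.047]
tool_rot: [2.996, 0.945, -0.005]
ft_force: [-2.6, -0.6, 1.0]
grip_width: 0.001
t 7.6 th 0.611 corner r mm 51.9 az -1.501 z 0.047 j [ 0.05  0.24 -0.33  1.98  0.1   0.93  0.29] F [-2.6 -0.6  1. ]
time: 8.4
position: [0.554, 0.1265, 0.0469]
tool_rot: [2.244, 2.198, -0.005]
ft_force: [-1.9, -2.8, 1.3]
grip_width: 0.003
t 8.4 th 1.55 corner r mm 52.1 az -0.57 z 0.0469 j [ 0.12  0.36 -0.46  1.85  0.19  0.98  1.13] F [-1.9 -2.8  1.3]
dot [0.4996 0.1632] red az 1.535 r 0.042 px [453.9 172.7] ring mod 2pi 4.367
```

```bash
python3 -m crank '{"dp":[[0.6,0.28,0],[0.676,0.377,0],[0.676,0.377,0],[0.676,0.377,0],[0.676,0.377,0],[0.676,0.377,0],[0.676,0.377,0],[0.56,0.32,0]],"delta_rot":[[0,0,-0.1],[0,0,-0.12],[0,0,-0.12],[0,0,-0.12],[0,0,-0.12],[0,0,-0.12],[0,0,-0.12],[0,0,-0.1]]}'
python3 -c "
from h import *
look('w6')"
```

```text
time: 9.25
position: [0.5627, 0.1838, 0.0472]
tool_rot: [1.037, 2.963, -0.002]
ft_force: [2.6, -1.9, -3.8]
grip_width: 0.008
t 9.25 th 2.468 corner r mm 52.2 az 0.349 z 0.0472 j [ 0.16  0.44 -0.63  1.78  0.31  1.01  1.88] F [ 2.6 -1.9 -3.8]
dot [0.4999 0.1631] red az 2.454 r 0.0417 px [453.3 172.8] ring mod 2pi 5.286
```

View pics/w6.png

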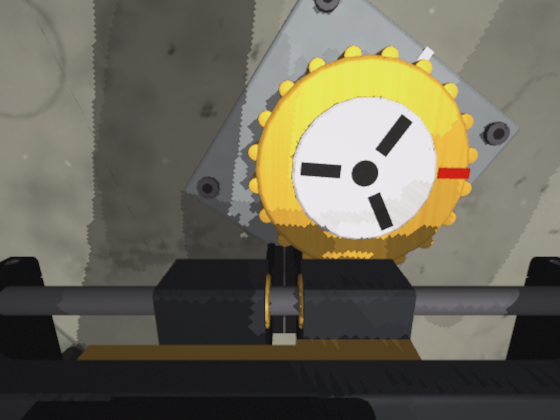

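Ring at 5.29 rad (red line at (453,173)). I'll back off and unwind clockwise around the outside.

```bash
python3 -m crank '{"dp":[[-0.3,0.1,0],[-0.4,0.6,0],[-0.5,0.87,0],[0,0,0],[-0.957,-0.695,0],[-0.957,-0.695,0],[-0.957,-0.695,0],[-0.957,-0.695,0]],"delta_rot":[[0,0,0],[0,0,0],[0,0,0],[0,0,0],[0,0,0.14],[0,0,0.14],[0,0,0.14],[0,0,0.14]]}'
python3 -c "
from h import *
look('w7')"
python3 -m crank '{"dp":[[-0.957,-0.695,0],[-0.957,-0.695,0],[-0.957,-0.695,0],[-0.957,-0.695,0],[-0.957,-0.695,0],[-0.957,-0.695,0],[-0.957,-0.695,0],[-0.957,-0.695,0]],"delta_rot":[[0,0,0.14],[0,0,0.14],[0,0,0.14],[0,0,0.14],[0,0,0.14],[0,0,0.14],[0,0,0.14],[0,0,0.14]]}'
python3 -c "
from h import *
where()"
```

```text
time: 10.1
position: [0.5837, 0.143, 0.0476]
tool_rot: [-1.823, -2.558, -0.0]
ft_force: [-0.7, -0.6, 0.2]
grip_width: 0.004
t 10.1 th 1.903 corner r mm 72.7 az -0.215 z 0.0476 j [ 0.13  0.43 -0.51  1.76  0.24  1.01  1.44] F [-0.7 -0.6  0.2]
dot [0.4999 0.1631] red az 2.484 r 0.0418 px [476.9  76.4] ring mod 2pi 5.316
time: 10.95
position: [0.5202, 0.0794, 0.0476]
tool_rot: [-2.902, -1.203, -0.0]
ft_force: [0.0, -0.4, 0.6]
grip_width: 0.008
t 10.95 th 0.786 corner r mm 73.6 az -1.308 z 0.0476 j [ 0.09  0.26 -0.32  1.95  0.1   0.94  0.5 ] F [ 0.  -0.4  0.6]
```

```bash
python3 -m crank '{"dp":[[-0.957,-0.695,0],[-0.957,-0.695,0],[-0.957,-0.695,0],[-0.957,-0.695,0],[-0.957,-0.695,0],[-0.957,-0.695,0],[-0.957,-0.695,0],[-0.957,-0.695,0]],"delta_rot":[[0,0,0.14],[0,0,0.14],[0,0,0.14],[0,0,0.14],[0,0,0.14],[0,0,0.14],[0,0,0.14],[0,0,0.14]]}'
python3 -c "
from h import *
where()"
python3 -m crank '{"dp":[[-0.957,-0.695,0],[-0.957,-0.695,0],[-0.957,-0.695,0],[-0.957,-0.695,0],[-0.957,-0.695,0],[-0.957,-0.695,0],[-0.957,-0.695,0],[-0.957,-0.695,0]],"delta_rot":[[0,0,0.14],[0,0,0.14],[0,0,0.14],[0,0,0.14],[0,0,0.14],[0,0,0.14],[0,0,0.14],[0,0,0.14]]}'
python3 - <<'E'
from h import *
look('w8'); im=cv2.imread("pics/w8.png"); c=cam("wrist"); 
o=wristmeas(im,c,C); ph=ribs(im,c,o["dot"],.053); print(ph)
# gap centres: line is mid-gap
for g in [o["red"]+k*np.pi/10 for k in range(-25,25)]:
    if abs(((g-2.391+np.pi)%(2*np.pi))-np.pi)<.4: print("gap",g, "by rib",ph[0]+np.pi/20+round((g-ph[0]-np.pi/20)/(np.pi/10))*np.pi/10)
E
```

```text
time: 11.75
position: [0.435, 0.1089, 0.0477]
tool_rot: [3.098, -0.522, 0.0]
ft_force: [0.9, -0.3, -0.0]
grip_width: 0.004
t 11.75 th -0.334 corner r mm 72.5 az -2.407 z 0.0477 j [-0.05  0.11 -0.26  2.13  0.04  0.9  -0.67] F [ 0.9 -0.3 -0. ]
time: 12.55
position: [0.4243, 0.1986, 0.0477]
tool_rot: [-2.348, 2.087, -0.0]
ft_force: [0.6, 0.2, -0.2]
grip_width: 0.007
t 12.55 th -1.453 corner r mm 70.8 az 2.75 z 0.0477 j [-0.24  0.15 -0.27  2.09  0.05  0.91 -1.99] F [ 0.6  0.2 -0.2]
dot [0.5    0.1638] red az 2.488 r 0.0418 px [313.3 198.2] ring mod 2pi 5.32
(np.float64(0.12713245222976147), np.float64(0.9193270002228988), np.float64(0.059722222222222225))
gap -4.1142401294479525 by rib -4.114017630116459
gap -3.800080864088973 by rib -3.7998583647574797
gap 2.1689451777316338 by rib 2.169167677063127
gap 2.483104443090613 by rib 2.4833269424221065
gap 8.452130484911219 by rib 8.452352984242713
gap 8.7662897502702 by rib 8.766512249601693
```

```bash
python3 -m crank '{"dp":[[-0.86,-0.625,0],[-0.86,-0.625,0],[0,0,0],[0,0,0],[0,0,0],[0,0,0],[0,0,0],[0,0,0]],"delta_rot":[[0,0,0.125],[0,0,0.125],[0,0,0],[0,0,0],[0,0,0],[0,0,0],[0,0,0],[0,0,0]]}'
python3 -c "
from h import *
where();plan(2.483,0,rc=.0513)"
```

```text
time: 13.4
position: [0.4359, 0.215, 0.0476]
tool_rot: [-2.074, 2.36, -0.0]
ft_force: [0.4, 0.7, 1.5]
grip_width: 0.008
t 13.4 th -1.7 corner r mm 69.5 az 2.51 z 0.0476 j [-0.27  0.18 -0.26  2.05  0.06  0.92 -2.26] F [0.4 0.7 1.5]
t 13.4 theta -1.6996 want -1.7058 target [0.4514 0.2054 0.047 ] dp cm tool [ 0.75 -1.67  0.06] j [-0.27  0.18 -0.26  2.05  0.06  0.92 -2.26] F [0.4 0.7 1.5]
```

```bash
python3 -m crank '{"dp":[[0.2,-0.42,0],[0.2,-0.42,0],[0.2,-0.42,0],[0.15,-0.41,0],[0,0,0],[0,0,0],[0.28,0.16,0],[0.56,0.32,0]],"delta_rot":[[0,0,0],[0,0,0],[0,0,0],[0,0,0],[0,0,0],[0,0,0],[0,0,-0.05],[0,0,-0.1]]}'
python3 -c "
from h import *
where()"
python3 -m crank '{"dp":[[0.676,0.377,0],[0.676,0.377,0],[0.676,0.377,0],[0.676,0.377,0],[0.676,0.377,0],[0.676,0.377,0],[0.676,0.377,0],[0.676,0.377,0]],"delta_rot":[[0,0,-0.12],[0,0,-0.12],[0,0,-0.12],[0,0,-0.12],[0,0,-0.12],[0,0,-0.12],[0,0,-0.12],[0,0,-0.12]]}'
python3 -c "
from h import *
look('w9')"
```

```text
time: 14.2
position: [0.4465, 0.1987, 0.0478]
tool_rot: [-2.247, 2.192, -0.001]
ft_force: [0.9, 3.5, -2.0]
grip_width: 0.001
t 14.2 th -1.546 corner r mm 51.2 az 2.604 z 0.0478 j [-0.23  0.18 -0.26  2.04  0.06  0.92 -2.07] F [ 0.9  3.5 -2. ]
time: 15.0
position: [0.4413, 0.1391, 0.0477]
tool_rot: [-3.008, 0.904, 0.001]
ft_force: [-2.9, 1.9, 1.5]
grip_width: 0.004
t 15.0 th -0.584 corner r mm 51.1 az -2.707 z 0.0477 j [-0.07  0.14 -0.3   2.1   0.05  0.91 -0.99] F [-2.9  1.9  1.5]
dot [0.4998 0.1638] red az -2.828 r 0.039 px [306.3 234.9] ring mod 2pi 0.004
```

```bash
python3 -m crank '{"dp":[[0.676,0.377,0],[0.676,0.377,0],[0.676,0.377,0],[0.676,0.377,0],[0.676,0.377,0],[0.676,0.377,0],[0.676,0.377,0],[0.676,0.377,0]],"delta_rot":[[0,0,-0.12],[0,0,-0.12],[0,0,-0.12],[0,0,-0.12],[0,0,-0.12],[0,0,-0.12],[0,0,-0.12],[0,0,-0.12]]}'
python3 -c "
from h import *
look('w10')"
python3 -m crank '{"dp":[[0.7,0.34,0],[0.676,0.377,0],[0.676,0.377,0],[0.676,0.377,0],[0.676,0.377,0],[0.676,0.377,0],[0.676,0.377,0],[0.676,0.377,0]],"delta_rot":[[0,0,-0.12],[0,0,-0.12],[0,0,-0.12],[0,0,-0.12],[0,0,-0.12],[0,0,-0.12],[0,0,-0.12],[0,0,-0.12]]}'
python3 -c "
from h import *
look('w11')"
```

```text
time: 15.85
position: [0.4875, 0.1008, 0.0473]
tool_rot: [3.087, 0.582, -0.003]
ft_force: [-3.1, 1.0, 2.0]
grip_width: 0.006
t 15.85 th 0.373 corner r mm 51.3 az -1.733 z 0.0473 j [ 0.06  0.21 -0.34  2.02  0.09  0.93  0.04] F [-3.1  1.   2. ]
dot [0.4996 0.1636] red az -1.798 r 0.0352 px [314.6 231. ] ring mod 2pi 1.034
time: 16.7
position: [0.545, 0.1168, 0.0471]
tool_rot: [2.472, 1.938, -0.004]
ft_force: [-1.6, -1.0, 0.1]
grip_width: 0.004
t 16.7 th 1.33 corner r mm 51.7 az -0.771 z 0.0471 j [ 0.14  0.34 -0.46  1.87  0.18  0.97  0.93] F [-1.6 -1.   0.1]
dot [0.4996 0.1633] red az -0.857 r 0.0379 px [310.6 233.9] ring mod 2pi 1.975
```

```bash
python3 -m crank '{"dp":[[0.7,0.34,0],[0.676,0.377,0],[0.676,0.377,0],[0.676,0.377,0],[0.676,0.377,0],[0.676,0.377,0],[0.676,0.377,0],[0.676,0.377,0]],"delta_rot":[[0,0,-0.12],[0,0,-0.12],[0,0,-0.12],[0,0,-0.12],[0,0,-0.12],[0,0,-0.12],[0,0,-0.12],[0,0,-0.12]]}'
python3 -c "
from h import *
where()"
python3 -m crank '{"dp":[[-0.3,0.1,0],[-0.4,0.6,0],[-0.5,0.87,0],[0,0,0],[-0.957,-0.695,0],[-0.957,-0.695,0],[-0.957,-0.695,0],[-0.957,-0.695,0]],"delta_rot":[[0,0,0],[0,0,0],[0,0,0],[0,0,0],[0,0,0.14],[0,0,0.14],[0,0,0.14],[0,0,0.14]]}'
python3 -c "
from h import *
look('w12')"
```

```text
time: 17.55
position: [0.5649, 0.173, 0.0472]
tool_rot: [1.3, 2.859, -0.003]
ft_force: [-0.3, -2.6, -0.5]
grip_width: -0.001
t 17.55 th 2.288 corner r mm 52.0 az 0.183 z 0.0472 j [ 0.18  0.44 -0.63  1.79  0.31  1.01  1.72] F [-0.3 -2.6 -0.5]
time: 18.35
position: [0.5791, 0.129, 0.0476]
tool_rot: [2.047, 2.383, 0.001]
ft_force: [0.2, -0.5, -1.4]
grip_width: 0.0
t 18.35 th 1.722 corner r mm 72.8 az -0.385 z 0.0476 j [ 0.16  0.42 -0.51  1.78  0.24  1.    1.28] F [ 0.2 -0.5 -1.4]
dot [0.4998 0.1631] red az 0.117 r 0.0418 px [376.3 220.1] ring mod 2pi 2.949
```

View pics/w12.png

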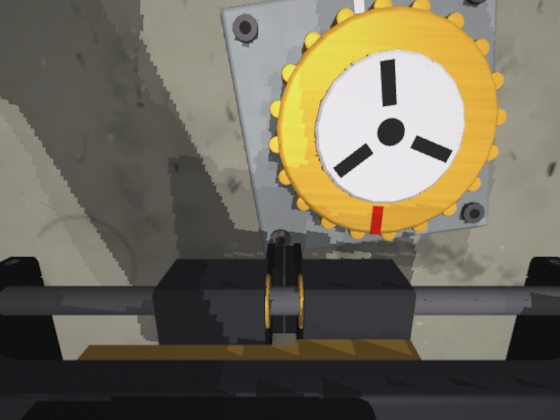

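```bash
python3 -m crank '{"dp":[[-0.957,-0.695,0],[-0.957,-0.695,0],[-0.957,-0.695,0],[-0.957,-0.695,0],[-0.957,-0.695,0],[-0.957,-0.695,0],[-0.957,-0.695,0],[-0.957,-0.695,0]],"delta_rot":[[0,0,0.14],[0,0,0.14],[0,0,0.14],[0,0,0.14],[0,0,0.14],[0,0,0.14],[0,0,0.14],[0,0,0.14]]}'
python3 -c "
from h import *
where()"
python3 -m crank '{"dp":[[-0.957,-0.695,0],[-0.957,-0.695,0],[-0.957,-0.695,0],[-0.957,-0.695,0],[-0.957,-0.695,0],[-0.957,-0.695,0],[-0.957,-0.695,0],[-0.957,-0.695,0]],"delta_rot":[[0,0,0.14],[0,0,0.14],[0,0,0.14],[0,0,0.14],[0,0,0.14],[0,0,0.14],[0,0,0.14],[0,0,0.14]]}'
python3 -m crank '{"dp":[[-0.892,-0.641,0],[-0.892,-0.641,0],[-0.892,-0.641,0],[-0.892,-0.641,0],[-0.892,-0.641,0],[-0.892,-0.641,0],[-0.892,-0.641,0],[-0.892,-0.641,0]],"delta_rot":[[0,0,0.13],[0,0,0.13],[0,0,0.13],[0,0,0.13],[0,0,0.13],[0,0,0.13],[0,0,0.13],[0,0,0.13]]}'
python3 - <<'E'
from h import *
look('w13'); im=cv2.imread("pics/w13.png"); c=cam("wrist"); 
o=wristmeas(im,c,C); ph=ribs(im,c,o["dot"],.053); print(ph); g=o["red"]+8*np.pi/10
print("gap",g,"by rib",ph[0]+np.pi/20+round((g-ph[0]-np.pi/20)/(np.pi/10))*np.pi/10)
plan(g,0,rc=.0513)
E
```

```text
time: 19.2
position: [0.5051, 0.078, 0.0477]
tool_rot: [2.999, 0.937, 0.001]
ft_force: [-0.5, 1.2, -0.2]
grip_width: 0.004
t 19.2 th 0.605 corner r mm 73.0 az -1.482 z 0.0477 j [ 0.11  0.24 -0.34  1.99  0.1   0.93  0.32] F [-0.5  1.2 -0.2]
time: 20.0
position: [0.4265, 0.1223, 0.0477]
tool_rot: [-3.038, 0.799, -0.001]
ft_force: [0.0, -0.6, 1.0]
grip_width: 0.004
time: 20.8
position: [0.4283, 0.2067, 0.0477]
tool_rot: [-2.241, 2.201, -0.0]
ft_force: [0.4, -0.2, 0.3]
grip_width: 0.005
t 20.8 th -1.553 corner r mm 70.9 az 2.641 z 0.0477 j [-0.22  0.16 -0.31  2.07  0.06  0.91 -2.11] F [ 0.4 -0.2  0.3]
dot [0.5    0.1638] red az 0.113 r 0.0419 px [381.5  28.6] ring mod 2pi 2.945
(np.float64(-0.047170814692198706), np.float64(0.9263863566055528), np.float64(0.04861111111111111))
gap 2.6222738796279543 by rib 2.6231829408591256
t 20.85 theta -1.5569 want -1.5665 target [0.4461 0.1982 0.047 ] dp cm tool [ 1.05 -1.67  0.11] j [-0.22  0.16 -0.31  2.07  0.06  0.91 -2.12] F [ 0.7  3.  -0.2]
```

```bash
python3 -m crank '{"dp":[[0.26,-0.42,0],[0.26,-0.42,0],[0.26,-0.42,0],[0.26,-0.41,0],[0,0,0],[0,0,0],[0.28,0.16,0],[0.56,0.32,0]],"delta_rot":[[0,0,0],[0,0,0],[0,0,0],[0,0,0],[0,0,0],[0,0,0],[0,0,-0.05],[0,0,-0.1]]}'
python3 -c "
from h import *
where()"
python3 -m crank '{"dp":[[0.676,0.377,0],[0.676,0.377,0],[0.676,0.377,0],[0.676,0.377,0],[0.676,0.377,0],[0.676,0.377,0],[0.676,0.377,0],[0.676,0.377,0]],"delta_rot":[[0,0,-0.12],[0,0,-0.12],[0,0,-0.12],[0,0,-0.12],[0,0,-0.12],[0,0,-0.12],[0,0,-0.12],[0,0,-0.12]]}'
python3 -c "
from h import *
look('w14')"
python3 -m crank '{"dp":[[0.676,0.377,0],[0.676,0.377,0],[0.676,0.377,0],[0.676,0.377,0],[0.676,0.377,0],[0.676,0.377,0],[0.676,0.377,0],[0.676,0.377,0]],"delta_rot":[[0,0,-0.12],[0,0,-0.12],[0,0,-0.12],[0,0,-0.12],[0,0,-0.12],[0,0,-0.12],[0,0,-0.12],[0,0,-0.12]]}'
python3 -c "
from h import *
look('w15')"
```

```text
time: 21.65
position: [0.4415, 0.1882, 0.0478]
tool_rot: [-2.405, 2.017, -0.001]
ft_force: [1.1, 2.8, -1.7]
grip_width: 0.007
t 21.65 th -1.396 corner r mm 50.8 az 2.794 z 0.0478 j [-0.17  0.17 -0.3   2.06  0.06  0.91 -1.91] F [ 1.1  2.8 -1.7]
time: 22.45
position: [0.4455, 0.1283, 0.0478]
tool_rot: [-3.067, 0.676, -0.0]
ft_force: [-2.0, 1.8, 0.4]
grip_width: 0.007
t 22.45 th -0.434 corner r mm 52.4 az -2.523 z 0.0478 j [-0.02  0.14 -0.34  2.1   0.06  0.91 -0.82] F [-2.   1.8  0.4]
dot [0.4998 0.1638] red az 1.153 r 0.0419 px [364.3  70.2] ring mod 2pi 3.985
time: 23.3
position: [0.4973, 0.097, 0.0475]
tool_rot: [3.034, 0.811, -0.0]
ft_force: [-0.1, 0.7, -0.4]
grip_width: 0.005
t 23.3 th 0.523 corner r mm 53.9 az -1.576 z 0.0475 j [ 0.11  0.23 -0.39  2.    0.11  0.93  0.19] F [-0.1  0.7 -0.4]
dot [0.4996 0.1636] red az 1.81 r 0.0419 px [396.8  71.4] ring mod 2pi 4.642
```

The corner drifted out to 53.9 mm and slipped part of a rib, so the ring is at 10.93 rad. I'll reseat it in the gap.

Run:
```python
from h import *
plan(-1.646,0,rc=.0510)
plan(-1.646,0.003,rc=.0510)
im=cv2.imread("pics/w15.png");c=cam("wrist");print(ribs(im,c,[.4998,.1637],.053))
```

```text
t 23.35 theta 0.5267 want 0.4484 target [0.4928 0.1002 0.047 ] dp cm tool [-0.36 -0.59  0.07] j [ 0.11  0.23 -0.39  2.    0.11  0.93  0.19] F [1.9 0.7 0.4]
t 23.35 theta 0.5267 want 0.4484 target [0.4926 0.0972 0.047 ] dp cm tool [-0.53 -0.34  0.07] j [ 0.11  0.23 -0.39  2.    0.11  0.93  0.19] F [1.9 0.7 0.4]
(np.float64(0.09029411975273362), np.float64(0.9419528828293754), np.float64(0.008333333333333333))
```

View pics/w15.png

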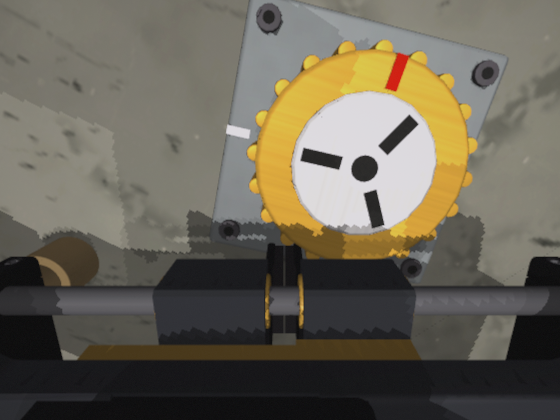

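The index shows at (238,131) and the red line at (397,71), 1.64 rad still to go. Reseating now.

```bash
python3 -m crank '{"dp":[[-0.26,-0.17,0],[-0.27,-0.17,0],[0,0,0],[0.1,-0.15,0],[0.07,-0.1,0],[0,0,0],[0.28,0.16,0],[0.56,0.32,0]],"delta_rot":[[0,0,0.04],[0,0,0.038],[0,0,0],[0,0,0],[0,0,0],[0,0,0],[0,0,-0.05],[0,0,-0.1]]}'
python3 -c "
from h import *
look('w16')
plan(-1.496,0,rc=.0512)"
```

```text
time: 24.15
position: [0.5, 0.1004, 0.0473]
tool_rot: [-3.004, -0.921, 0.003]
ft_force: [-3.2, -0.6, 1.1]
grip_width: 0.008
t 24.15 th 0.595 corner r mm 50.3 az -1.542 z 0.0473 j [ 0.11  0.24 -0.4   1.99  0.12  0.93  0.25] F [-3.2 -0.6  1.1]
dot [0.4996 0.1636] red az 1.844 r 0.0419 px [399.   83.1] ring mod 2pi 4.676
t 24.2 theta 0.5991 want 0.5984 target [0.5024 0.0996 0.047 ] dp cm tool [0.06 0.13 0.04] j [ 0.11  0.24 -0.4   1.99  0.12  0.93  0.26] F [-0.9 -0.7 -0.6]
```

```bash
python3 -m crank '{"dp":[[0.56,0.32,0],[0.676,0.377,0],[0.676,0.377,0],[0.676,0.377,0],[0.676,0.377,0],[0.676,0.377,0],[0.56,0.32,0],[0,0,0]],"delta_rot":[[0,0,-0.1],[0,0,-0.12],[0,0,-0.12],[0,0,-0.12],[0,0,-0.12],[0,0,-0.12],[0,0,-0.1],[0,0,0]]}'
python3 -c "
from h import *
look('w17')"
```

```text
time: 25.0
position: [0.5473, 0.1211, 0.0473]
tool_rot: [2.412, 2.013, 0.001]
ft_force: [0.6, -0.7, -0.3]
grip_width: 0.007
t 25.0 th 1.391 corner r mm 50.3 az -0.692 z 0.0473 j [ 0.17  0.36 -0.51  1.87  0.21  0.97  0.97] F [ 0.6 -0.7 -0.3]
dot [0.4996 0.1633] red az 2.691 r 0.0419 px [389.7  77.8] ring mod 2pi 5.523
```

```bash
python3 -m crank '{"dp":[[0.28,0.16,0],[0.56,0.32,0],[0.56,0.32,0],[0.56,0.32,0],[0.56,0.32,0],[0.56,0.32,0],[0.28,0.16,0],[0,0,0]],"delta_rot":[[0,0,-0.05],[0,0,-0.1],[0,0,-0.1],[0,0,-0.1],[0,0,-0.1],[0,0,-0.1],[0,0,-0.05],[0,0,0]]}'
cat >> h.py <<'E'
def fine(tag):
    look(tag); im=cv2.imread(f"pics/{tag}.png"); c=cam("wrist"); o=wristmeas(im,c,C)
    i=blob(im.min(2)>170,proj(c,[C[0]+.063*np.cos(IDX),C[1]+.063*np.sin(IDX),.01]),6); I=ray(c,i[1],.01)[:2]; v=I-o["dot"]
    # plate corner independent: bolts azimuth not used
    a=np.arctan2(v[1],v[0]); print("idx px",i[1].round(1),i[2].tolist(),"az",a.round(3),"r",np.hypot(*v).round(4),"line-idx",(o["red"]-a).round(3))
E
python3 -c "
from h import *
fine('w18')"
```

```text
time: 25.85
position: [0.5634, 0.1555, 0.0475]
tool_rot: [1.711, 2.634, 0.001]
ft_force: [1.7, -1.6, -1.6]
grip_width: -0.0
t 25.85 th 1.989 corner r mm 50.4 az -0.081 z 0.0475 j [ 0.2   0.42 -0.61  1.8   0.28  1.    1.46] F [ 1.7 -1.6 -1.6]
dot [0.4997 0.1632] red az -2.985 r 0.0419 px [387.9  76.8] ring mod 2pi 6.13
idx px [363.2  37.9] [356, 24, 15, 29, 294] az -2.842 r 0.0631 line-idx -0.143
```

View pics/w18.png

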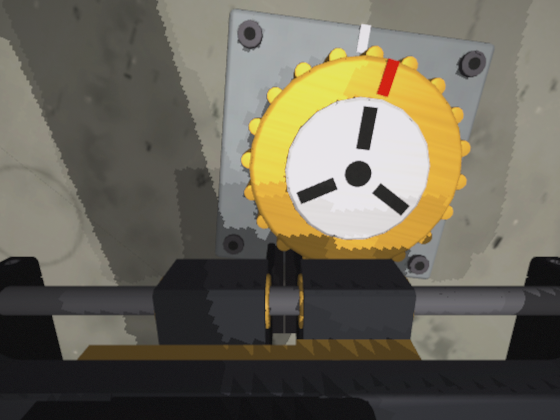

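Red line at (388,77), index at (363,38), gap -0.143 rad. Small final pushes now.

```bash
python3 -m crank '{"dp":[[0.168,0.096,0],[0.168,0.096,0],[0.168,0.096,0],[0.112,0.064,0],[0,0,0],[0,0,0],[0,0,0],[0,0,0]],"delta_rot":[[0,0,-0.03],[0,0,-0.03],[0,0,-0.03],[0,0,-0.02],[0,0,0],[0,0,0],[0,0,0],[0,0,0]]}'
python3 -c "
from h import *
fine('w19')"
```

```text
time: 26.7
position: [0.5639, 0.1629, 0.0477]
tool_rot: [1.56, 2.726, 0.001]
ft_force: [1.8, -1.5, -1.9]
grip_width: 0.001
t 26.7 th 2.102 corner r mm 50.4 az 0.037 z 0.0477 j [ 0.2   0.43 -0.63  1.8   0.3   1.01  1.55] F [ 1.8 -1.5 -1.9]
dot [0.4997 0.1632] red az -2.867 r 0.0419 px [386.5  76.7] ring mod 2pi 6.248
idx px [377.4  36.4] [370, 26, 15, 21, 207] az -2.843 r 0.065 line-idx -0.024
```

```bash
python3 -m crank '{"dp":[[0.112,0.064,0],[0,0,0],[0,0,0],[0,0,0],[-0.1,-0.03,0],[-0.3,0.2,0],[-0.4,0.6,0],[-0.5,0.87,0]],"delta_rot":[[0,0,-0.02],[0,0,0],[0,0,0],[0,0,0],[0,0,0],[0,0,0],[0,0,0],[0,0,0]]}'
python3 -c "
from h import *
fine('w20')"
```

```text
time: 27.55
position: [0.5842, 0.1617, 0.0475]
tool_rot: [-1.532, -2.742, 0.001]
ft_force: [0.9, 0.3, -0.0]
grip_width: 0.005
t 27.55 th 2.122 corner r mm 70.6 az 0.007 z 0.0475 j [ 0.19  0.47 -0.63  1.75  0.32  1.03  1.58] F [ 0.9  0.3 -0. ]
dot [0.4999 0.1631] red az -2.854 r 0.042 px [421.9  34.6] ring mod 2pi 6.262
idx px [407.9   0.8] [403, 0, 12, 4, 29] az -2.841 r 0.0652 line-idx -0.013
```

View pics/w20.png

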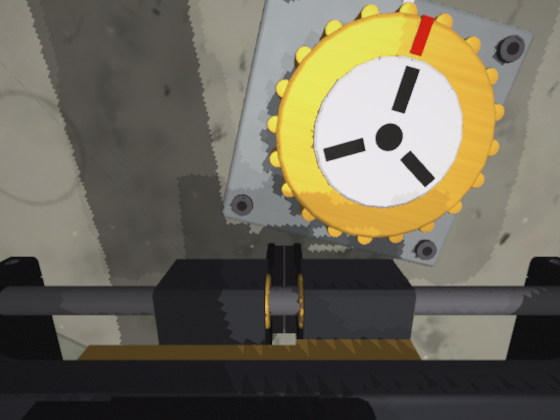

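The estimate is about -0.01 to -0.02 rad, but the index is half cut off in this view. I'll raise the arm and check from above and from the scene camera.

```bash
python3 -m crank '{"dp":[[0,0,-1],[0,0,-2],[0,0,-3],[0,0,-3],[0,0,-3],[0,0,-2],[0,0,-1],[0,0,0]],"delta_rot":[[0,0,0],[0,0,0],[0,0,0],[0,0,0],[0,0,0],[0,0,0],[0,0,0],[0,0,0]]}'
python3 - <<'E'
from h import *
fine('w21')
im=cv2.imread("pics/w21.png"); c=cam("wrist"); a=proj(c,[*C,.046]).astype(int); print(a)
x,y=max(a[0]-100,0),max(a[1]-85,0)
cv2.imwrite("pics/c21.png",cv2.resize(im[y:y+170,x:x+220],None,fx=3.5,fy=3.5,interpolation=cv2.INTER_CUBIC))
s=ctrl.get_image("scene"); cv2.imwrite("pics/s21.png",s); cv2.imwrite("pics/cs21.png",cv2.resize(s[215:320,165:305],None,fx=5,fy=5,interpolation=cv2.INTER_CUBIC))
E
```

```text
time: 28.4
position: [0.5849, 0.1619, 0.1993]
tool_rot: [1.532, 2.74, 0.003]
ft_force: [-0.4, -0.3, -0.4]
grip_width: 0.004
t 28.4 th 2.122 corner r mm 71.4 az 0.01 z 0.1993 j [ 0.24  0.32 -0.68  1.6   0.21  1.29  1.65] F [-0.4 -0.3 -0.4]
dot [0.4999 0.1634] red az -2.85 r 0.0419 px [349.5  75. ] ring mod 2pi 6.265
idx px [306.8  67.5] [260, 33, 121, 104, 2769] az -2.152 r 0.0563 line-idx -0.699
[334 125]
```

View pics/c21.png

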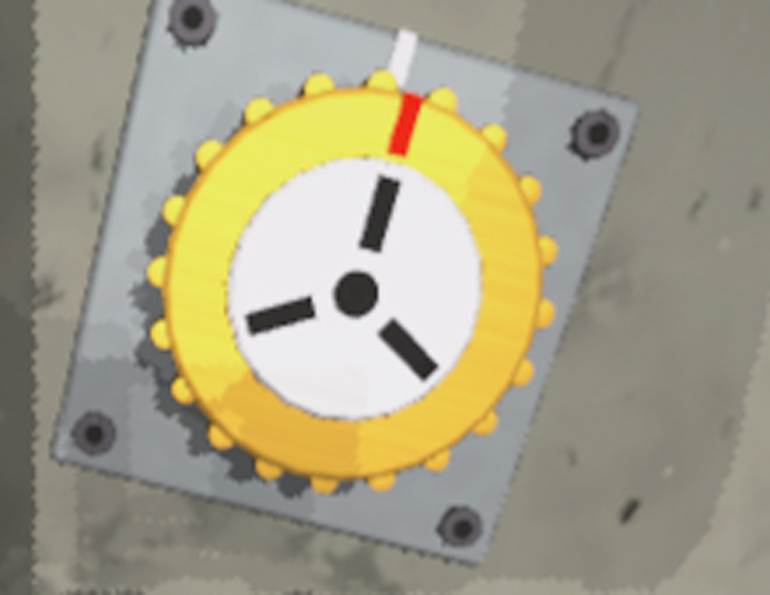

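View pics/cs21.png

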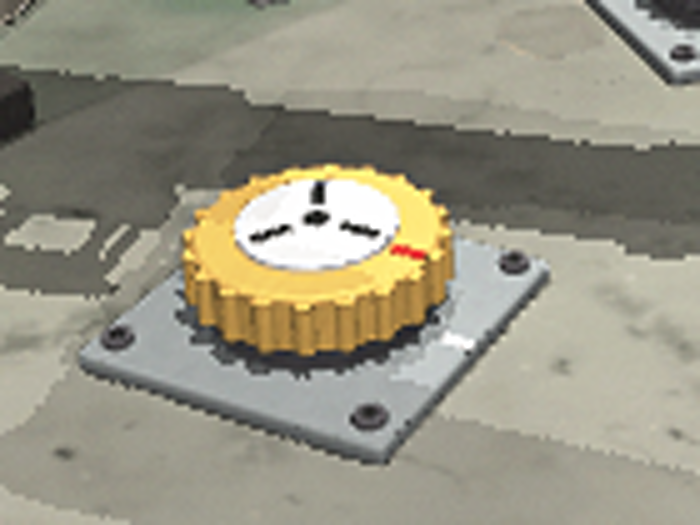

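Run:
```python
from h import *
im=cv2.imread("pics/w21.png"); c=cam("wrist"); o=wristmeas(im,c,C); D=o["dot"]
off=np.array([234,40])
b=np.array([ray(c,np.array(q)/3.5+off,.013)[:2] for q in [(192,18),(595,134),(93,434),(460,528)]]); print(b.mean(0))
e=[b[0]-b[2],b[1]-b[3]]; print([np.arctan2(v[1],v[0]).round(4) for v in e]); e=[b[1]-b[0],b[3]-b[2]];print([np.arctan2(v[1],v[0]).round(4)-np.pi/2*1 for v in e],[np.arctan2(v[1],v[0]).round(4)+np.pi/2 for v in e])
for q in [(404,33),(402,57),(399,82)]:
    I=ray(c,np.array(q)/3.5+off,.01)[:2]; v=I-D; print("idx",np.arctan2(v[1],v[0]),np.hypot(*v)); 
    v=I-b.mean(0); print("  rel bolts",np.arctan2(v[1],v[0]))
# red line ends: principal axis
B,G,Rr=[im[...,k].astype(int) for k in range(3)]
l,ce,st=blob((Rr>110)&(G<80)&(B<80)&(Rr>2*G),proj(c,[*C,.046]),5)
ys,xs=np.nonzero(l); P=planar(c,np.c_[xs,ys],.046); P0=P.mean(0); w,V=np.linalg.eigh(np.cov((P-P0).T)); print("red dir",np.arctan2(*V[::-1,1]),np.arctan2(*(P0-D)[::-1]))
```

```text
[0.49860532 0.162309  ]
[np.float64(-2.8436), np.float64(-2.8428)]
[np.float64(0.2976036732051035), np.float64(0.29920367320510355)] [np.float64(3.439196326794897), np.float64(3.4407963267948967)]
idx -2.829884778742995 0.06855930896996495
  rel bolts -2.8302794869742
idx -2.8493940435390113 0.0627793430844197
  rel bolts -2.849718268474522
idx -2.869996651403803 0.05664867228210849
  rel bolts -2.870230894708996
red dir -2.862738880799302 -2.851354733405532
```

The bolts put the index at -2.843 and the index itself reads -2.849. The red line is at -2.851, so they match within 0.01 rad. I'll check that the rest of the scene is undisturbed, then hand in.

Run:
```python
from h import *
a=cv2.imread("pics/scene0.png");b=cv2.imread("pics/s21.png")
for n,(x0,y0,x1,y1) in dict(dark=(275,185,350,235),bush=(305,250,335,280),block=(132,222,178,252),flange=(205,195,232,216)).items():
    d=cv2.absdiff(a[y0:y1,x0:x1],b[y0:y1,x0:x1]).max(2); print(n,(d>40).mean().round(3))
def red(im):
    B,G,Rr=[im[...,k].astype(int) for k in range(3)]; return blob((Rr>110)&(G<80)&(B<80),np.array([312,201]),2)[1]
print(red(a),red(b))
v=np.hstack([cv2.resize(i[180:285,130:350],None,fx=1.8,fy=3) for i in (a,b)]); cv2.imwrite("pics/cmp.png",v)
```

```text
dark 0.014
bush 0.138
block 0.32
flange 0.332
[296.71428571 202.85714286] [296.5 203. ]
```

View pics/cmp.png

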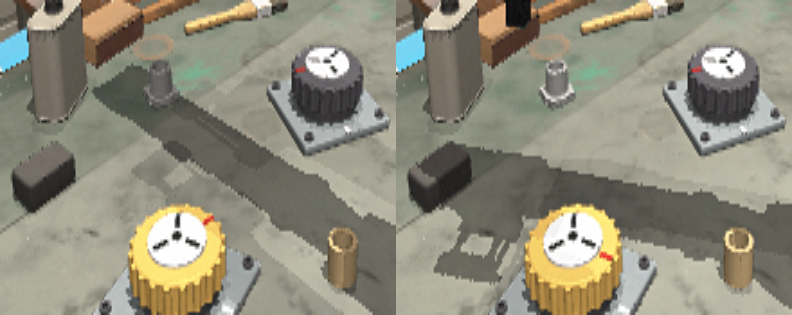

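The before and after views match apart from the arm's shadow. The dark ring's line is still at scene (297,203), and the bush, block and flange have not moved. Handing in.

```bash
python3 -c "
from bench import ctrl
print(ctrl.get_state()['time']); print(ctrl.close_job())"
```

```text
28.5
the job is handed in; nothing more can be done
None
```

The brass ring is unscrewed to the second match: its red line is back at the white index after the second time round. I did it in three anticlockwise strokes, with the shut fingertips catching the knurl ribs from outside and never gripping the ring. I handed the job in at 28.5 s with the arm raised clear.

- **Turn count:** the ring angle read about 1.14 at the start, then 5.3, 9.2 and about 12.56 rad. It passed the index once, at 6.28.
- **Line match:** in the last wrist picture the red line is at azimuth -2.851. The index reads -2.849 directly and -2.843 from the plate bolts, so the lines match within about 0.01 rad. An earlier index estimate of -2.832 would make the error about -0.02 rad. The automatic index reading failed on that last picture because it picked up the white faceplate, so I marked the index and bolts by hand.
- **Slip:** in the third stroke the fingertip slipped out of one rib gap. I saw this in the picture, reseated it and finished in small pushes. I saw no overshoot.
- **Rest of the scene:** the dark ring's line and the loose parts look unmoved in the before and after scene pictures. A plain pixel comparison did flag differences around the bush, block and flange, which by eye come only from the arm's shadow. The wrist forces I read stayed at about 5 N or less.

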